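# Run the focus rail's loupe to the pinned stop

## Task

Set the loupe on the focus rail: press down the ridged pad in the middle of the grey carriage to free its brake and, keeping it pressed, push the carriage along the rail right up against the stop that has the upright pin. Then let go of the pad so the brake holds it there. Do not force the carriage along while it is locked, and leave the loose things round the rail where they are.

Things in the scene. Friction and masses are not known exactly. Their poses are not given: they have to be found in the camera images.
- rail: The focus rail, fixed to the bench: a foot plate 60 x 400 mm with two aluminium bars on it, top 22 mm above the bench. Origin on the bench under the rail's middle; its y axis runs along the rail, its z axis points up, its x axis (across, away from the robot) is the side where the loupe tube is.
- carriage (a joint): Where the carriage stands along the rail: 0 at the rail's middle, growing toward the rail's +y (m). Free travel is limited only by the two stops. While the pad is up a friction brake holds it against about 24 N; with the pad down it slides with under 2 N at slow speed.
- carriage_centre (a point): Middle of the carriage, 42 mm above the bench; moves with it. The carriage is a grey saddle 90 mm long along the rail and 56 mm wide, with a raised shoulder (20 mm along the rail, top 56 mm above the bench) at each end. Behind its middle, 40 to 90 mm toward the rail's +x, sits the loupe, a level tube, top 65 mm above the bench.
- pad_top (a point): Centre of the top of the release pad, black, ridged, 46 mm along the rail x 36 mm across, 42 mm above the bench when up. It is the floor of the 50 mm long recess between the carriage's shoulders, moves straight down and travels with the carriage. Closed fingertips fit in the recess and can push the carriage along by either shoulder.
- pad (a joint): How far the pad is pressed down (m): 0 up (brake holding), 0.006 fully down. It takes 8 N to start and 11 N to hold fully down; from 1 mm down on the brake is off, and past 3 mm it counts as pressed. It springs back up when let go.
- stop_pin_centre (a point): The marked stop: a steel block clamped over the rail, 24 mm along the rail, 56 mm across, top 46 mm above the bench, with an upright steel pin on it, pin top at 78 mm. This point is on the block's top face, at the foot of the pin, over the rail's centre line. It may be at either end. With the carriage against it, carriage_centre is 57 mm from this point, seen from above.
- stop_plain_centre (a point): The other stop, the same steel block without a pin, toward the rail's other end. This point is the middle of its top face, 46 mm above the bench.
- ring: Loose steel ring, 48 mm across, 14 mm high, in front of the rail; origin at the centre of its underside. Leave alone.
- weight: Loose steel check weight with a knob, 22 mm across, 37 mm high, in front of the rail; origin at the centre of its underside. Leave alone.
- tape: Loose roll of grey tape, 66 mm across, 24 mm high, past the left end of the rail; origin at the centre of its underside. Leave alone.

How it is judged:
On the way, in this order (a step that is already met when the one before it is completed fails the run):
1. the pad is pressed down by the fingers (value of joint pad above 0.003 m and contact force between the fingers and carriage above 1 N), for 0.1 s.
2. the carriage is against the pinned stop, pad still pressed (horizontal distance between carriage_centre and stop_pin_centre below 0.0595 m and value of joint pad above 0.001 m), for 0.1 s.
At the end, for the whole second after the job is handed in: The carriage stands against the stop with the pin (gap under 2.5 mm), at rest, and its pad is up again (less than 1 mm down) (horizontal distance between carriage_centre and stop_pin_centre below 0.0595 m and value of joint pad below 0.001 m and velocity of joint carriage between -0.005 and 0.005 m/s); the robot touches nothing.
It fails at once if the carriage is forced along while its brake is on (faster than 20 mm/s with the pad less than 0.5 mm down) (value of joint pad below 0.0005 m and (velocity of joint carriage above 0.02 m/s or velocity of joint carriage below -0.02 m/s)).
It fails at once if a loose thing round the rail is moved more than 15 mm or lifted (distance of any of ring, weight, tape from where it was at the start of the episode above 0.015 m).
It also fails if it takes over 38 s, if anything falls off the work surface, if the arm or the gripper's body presses on something with over 40 N, if the wrist force passes 120 N, or if a joint passes its speed limit or range.

## Robot

A 7-joint arm with a two-finger parallel gripper is mounted at the origin on a cart in front of the work surface, level with it; the furniture and walls round the work are solid. World frame = base frame: x ahead of the robot, y to its left, z up, the work surface at z = 0. Lengths are in m, angles in rad, forces in N, time in s.
With the tool pointing down it reaches from about 0.4 to 0.85 m from the base axis. Payload 10.4 kg.
Tool frame: the origin (TCP) lies midway between the tips of the shut fingers; the grasp point (between the pads) lies manip.pinch_z behind it (manip.pinch_z is the distance from the TCP to the grasp point, in m); z points along the fingers, y is the direction in which the jaws open and shut (so a half turn about z gives the same grasp; the last joint's range is limited). The gripper opens to 85 mm and grips with 20 to 120 N. Pads are 22 mm wide; open, the fingers measure 114 mm over their backs; the gripper's body (76 mm by 85 mm) begins 54 mm behind the grasp point. The pads swing forward as they close: fully open they stand 13 mm farther back than shut.
Start: joints at [1.129, 0.332, -0.065, 1.46, 0.022, 1.35, -0.088], TCP at [0.254, -0.571, 0.231] pointing down, gripper open.
Joint ranges: [-2.6, 2.6], [-0.5, 2.12], [-1.47, 1.34], [0.16, 2.42], [-1.27, 4.41], [0.06, 2.06], [-2.6, 2.6]. Speed limits (rad/s): [2.22, 2.22, 2.79, 2.79, 3.14, 3.14, 3.14].

## Interface

Orientations are given as a unit quaternion [x, y, z, w].
In Python, from workcell import manip gives the robot as it stands.
- The arm moves only by the shell command python3 -m handwheel 'ROWS' [FORCE]. ROWS is JSON, a list that holds one entry, the list of rows, each a list of 7 numbers: the shift along the tool's x, y, z in m, then the turn, a rotation vector about the tool's x, y, z in rad, then the finger opening in m, from 0 to 0.0854. In form: [[[tx, ty, tz, ax, ay, az, claw], ...]]. A call has 1 to 8 rows; each row is the pose to reach, as a shift and turn from the pose commanded when the call began, along the tool's axes at that moment; what a row does not reach only later rows make up. A row lasts 1/8 s, in which the tool goes at most 62.5 mm and 10.7 degrees, less where a joint would pass 70% of its speed; a pose out of reach is approached as far as the arm can. A call with a gripper value outside its range is refused whole. The fingers move at their own pace and stop on an object; FORCE is the grip in N (left out, the last holds). Time passes only in rows, so rows that repeat a pose let the fingers close. It gives the time, the measured TCP pose, the force and the opening at its end, in the units of the state.
- manip.get_obs(): the state, without advancing time (a new reading comes with each control period).
- manip.camera(name): name is "side" or "top" or "wrist"; returns the picture (420x560x3 uint8, blue, green, red); there is no depth.
- manip.calibration(name): a dict with "fx", "fy", "cx", "cy" (pixels), "view" (4x4, takes a point from world to camera coordinates); the wrist camera has in their place "tool_from_camera" (4x4, takes a point from camera to tool coordinates, whose origin is the TCP and whose axes are the flange's). Camera axes: x right, y up, looking along -z (the intrinsics and any distortion apply to the point x, -y, -z); pixel columns grow to the right and rows downward; lengths in m; the calibration is good to about 2 mm. A picture is of the moment at which its call begins: read the wrist's pose just before it. calibration takes no time and is no camera call.
- manip.hand_in(): hands the job in, once; it reports no verdict.
The state is a dict: "clock": time; "joint_pos": joint angles; "joint_velocities": joint speeds; "tau": joint torques, N m; "position": TCP position; "ee_rot": TCP orientation; "ft_force": force on the tool from outside, world axes, zero at the start; "torque": the same for the moment, N m; "grip_width": opening from 0.0 (shut) to 1.0 (fully open).
Only numpy, scipy, OpenCV 4.12 (cv2) and the standard library are available. Lean on these libraries where they do the work, as an engineer would, in place of code of your own. Each camera call takes 0.05 s, during which the arm holds its last target.

## Working session

There is one attempt and no reset: what is moved stays moved. The work goes in short steps, Python scripts to look and compute and a shell command to move; the robot and the scene stay as the last step left them, time stands still between calls to the robot, and variables do not carry over. Pictures are saved under pics/ and viewed, and the job is handed in when it is done.

```bash
mkdir -p pics; python3 - <<'E'
from workcell import manip
import cv2
for n in ("top","side","wrist"):
    cv2.imwrite(f"pics/{n}0.png",manip.camera(n)); print(n,manip.calibration(n))
print(manip.get_obs(),manip.pinch_z)
E
```

```text
top {'fx': 470.22223053981975, 'fy': 470.22223053981975, 'cx': 290.48337739103016, 'cy': 203.8568120207764, 'view': array([[ 0.01061199, -0.99991387,  0.0077231 ,  0.17984969],
       [ 0.99359176,  0.01141343,  0.11245061, -0.47076949],
       [-0.11252908,  0.00648028,  0.9936273 , -1.00400431],
       [ 0.        ,  0.        ,  0.        ,  1.        ]])}
side {'fx': 447.76583997486784, 'fy': 447.76583997486784, 'cx': 285.019639450503, 'cy': 211.0297568349867, 'view': array([[-0.95174948, -0.30609152, -0.02192956,  0.51643121],
       [ 0.1195278 , -0.43557454,  0.89218155, -0.03106283],
       [-0.28264117,  0.84651214,  0.45114429, -1.13486612],
       [ 0.        ,  0.        ,  0.        ,  1.        ]])}
wrist {'fx': 323.3025571224966, 'fy': 323.3025571224966, 'cx': 278.25560836013506, 'cy': 205.52170316382714, 'tool_from_camera': array([[-6.31663465e-04,  9.45243393e-01,  3.26365637e-01,
         8.39680260e-02],
       [ 9.99999677e-01,  4.35077819e-04,  6.75343240e-04,
        -9.14062606e-04],
       [ 4.96369286e-04,  3.26365958e-01, -9.45243363e-01,
        -1.41687082e-01],
       [ 0.00000000e+00,  0.00000000e+00,  0.00000000e+00,
         1.00000000e+00]])}
{'clock': 0.15, 'joint_pos': array([ 1.12942408,  0.33269579, -0.06465775,  1.46075012,  0.02159355,
        1.34987518, -0.08848784]), 'joint_velocities': array([ 1.67918109e-05, -2.80798154e-03, -5.44541667e-05, -3.55818845e-03,
        1.07292976e-03,  2.33375951e-03, -1.06650636e-03]), 'tau': array([-1.12521082e-04, -6.25830245e+01,  4.88427258e-02, -3.91854072e+01,
        1.62543752e-02,  7.47363491e-03, -2.32553782e-05]), 'position': array([ 0.2540167 , -0.57075016,  0.23071707]), 'ee_rot': array([ 9.78159841e-01,  2.07853456e-01, -1.32557962e-04, -4.99600176e-04]), 'ft_force': array([0.22250736, 0.29802481, 0.44621514]), 'torque': array([ 0.02351746,  0.00768757, -0.00914365]), 'grip_width': 0.9992511961861823} 0.0187
```

View pics/top0.png

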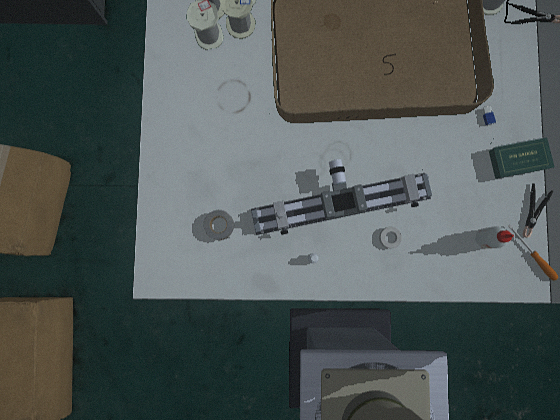

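View pics/side0.png

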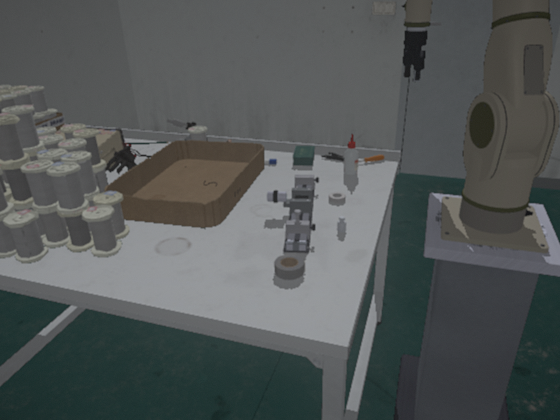

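The top view shows the rail from about (255,220) to (430,187), with the pad at about (344,202). I'll zoom in to find the pin.

```bash
python3 - <<'E'
import cv2
a=cv2.imread("pics/top0.png")[150:250,240:440]
cv2.imwrite("pics/topz.png",cv2.resize(a,None,fx=4,fy=4,interpolation=cv2.INTER_CUBIC))
a=cv2.imread("pics/side0.png")[165:265,250:350]
cv2.imwrite("pics/sidez.png",cv2.resize(a,None,fx=6,fy=6,interpolation=cv2.INTER_CUBIC))
E
```

```text
(no output)
```

View pics/topz.png

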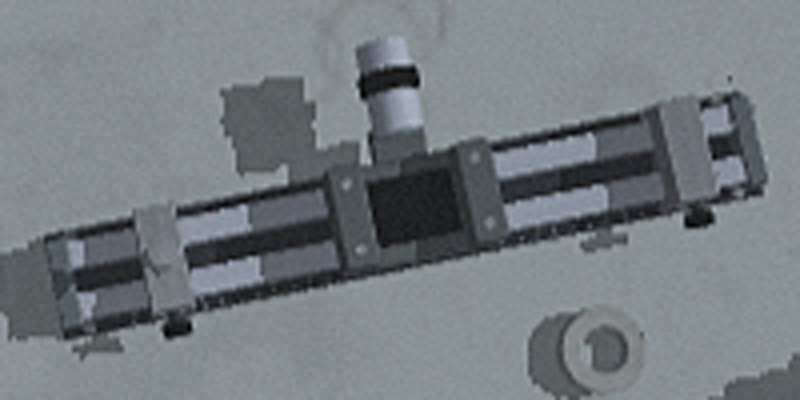

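View pics/sidez.png

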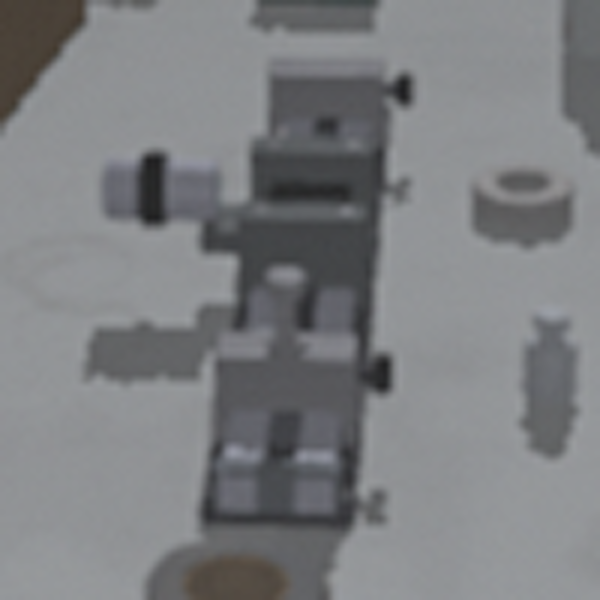

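```bash
cat > h.py <<'E'
import numpy as np
from workcell import manip
from scipy.spatial.transform import Rotation as R
def top(u,v,z,n="top"):
    c=manip.calibration(n);V=np.array(c["view"]);Rm=V[:3,:3];o=-Rm.T@V[:3,3]
    d=Rm.T@np.array([(u-c["cx"])/c["fx"],-(v-c["cy"])/c["fy"],-1]);return o+d*(z-o[2])/d[2]
def proj(p,n="side"):
    c=manip.calibration(n);V=np.array(c["view"]);q=V[:3,:3]@p+V[:3,3]
    return c["cx"]+c["fx"]*q[0]/-q[2], c["cy"]-c["fy"]*q[1]/-q[2]
E
python3 - <<'E'
from h import *
Z=lambda l,z:np.mean([top((x+.5)/4-.5+240,(y+.5)/4-.5+150,z) for x,y in l],0)
pad=Z([(370,185),(452,168),(463,235),(382,248)],.042)
L=Z([(135,210),(172,203),(195,305),(155,315)],.046)
Rr=Z([(658,103),(697,95),(717,198),(680,205)],.046)
sh=Z([(328,172),(485,140),(505,240),(345,270)],.056)
print(pad,sh,L,Rr)
d=(L-Rr)[:2];d/=np.hypot(*d);print(d,np.degrees(np.arctan2(-d[0],d[1])), (pad-L)[:2]@d,(sh-L)[:2]@d,np.hypot(*(L-Rr)[:2]))
n=np.array([d[1],-d[0]]);print("across",(pad-L)[:2]@n,(sh-L)[:2]@n)
print("side pin",proj(L+[0,0,.032]),proj(L),"vs",285/6+250,275/6+165)
print("pin top view",proj(L+[0,0,.032],"top"),155/4+240,265/4+150)
o=manip.get_obs();M=R.from_quat(o["ee_rot"]);print(M.as_matrix())
print("ring",top(389,238,.014),"weight",top(314,258,.037),"tape",top(219,225,.024))
E
```

```text
[0.47258956 0.07007401 0.042     ] [0.47284777 0.0722622  0.056     ] [0.44405554 0.20592601 0.046     ] [ 0.50579849 -0.07609289  0.046     ]
[-0.21386648  0.9768629 ] 12.349034958152027 -0.13881125536808198 -0.13672890989281908 0.2886985466174469
across -0.001180369618798179 -0.00046014862732572095
side pin (np.float64(297.4013923823105), np.float64(210.21669518043447)) (np.float64(297.5285555374614), np.float64(222.22770749636626)) vs 297.5 210.83333333333334
pin top view (np.float64(280.48043514155546), np.float64(212.74787880688683)) 278.75 216.25
[[ 9.13593847e-01  4.06627674e-01 -4.67012997e-04]
 [ 4.06627939e-01 -9.13593382e-01  9.22272396e-04]
 [-5.16385039e-05 -1.03248292e-03 -9.99999466e-01]]
ring [ 0.39696159 -0.03267085  0.014     ] weight [0.35151031 0.1335689  0.037     ] tape [0.42078014 0.34039642 0.024     ]
```

The pin is on the +y stop: the side view's bright spot at (297.5,211) matches my projection of it. A tall bottle stands at top-view (495,237), so I'll check its height against the approach path and work out the first leg.

```bash
python3 - <<'E'
from h import *
b=top(350,184,0,"side");print("bottle base",b,[ (h,proj(b+[0,0,h])) for h in (.1,.15,.2)], "seen tip 351,136")
o=manip.get_obs();M=R.from_quat(o["ee_rot"]).as_matrix();p=o["position"]
for g in ([.474,.072,.25],[.46,-.05,.25]): print(g,M.T@(np.array(g)-p))
E
```

```text
bottle base [ 0.38324972 -0.15683741  0.        ] [(0.1, (np.float64(351.4649566466074), np.float64(153.06591540314727))), (0.15, (np.float64(352.23532285250974), np.float64(136.79883102278112))), (0.2, (np.float64(353.0327202304006), np.float64(119.960955306725)))] seen tip 351,136
[0.474, 0.072, 0.25] [ 0.46233456 -0.49778091 -0.01879286]
[0.46, -0.05, 0.25] [ 0.39993564 -0.3920153  -0.01889884]
```

The bottle is about 0.15 m tall, so travelling at z = 0.25 clears it.

```bash
python3 -m handwheel '[[[0.02,-0.022,-0.015,0,0,0.01,0],[0.058,-0.062,-0.019,0,0,0.03,0],[0.098,-0.106,-0.019,0,0,0.05,0],[0.138,-0.149,-0.019,0,0,0.07,0],[0.178,-0.192,-0.019,0,0,0.09,0],[0.218,-0.235,-0.019,0,0,0.11,0],[0.258,-0.278,-0.019,0,0,0.13,0],[0.298,-0.321,-0.019,0,0,0.15,0]]]' 30
python3 - <<'E'
from h import *
o=manip.get_obs();M=R.from_quat(o["ee_rot"]).as_matrix();p=o["position"]
print(p,M,M.T@(np.array([.4727,.071,.12])-p), o["joint_pos"],o["ft_force"])
E
```

```text
clock: 1.15
position: [0.3961, -0.1547, 0.2503]
ee_rot: [0.991, 0.134, 0.0, 0.0]
ft_force: [2.1, -0.3, 0.8]
grip_width: 0.001
[ 0.39608485 -0.15467706  0.25034086] [[ 9.64301633e-01  2.64806170e-01  2.31660956e-04]
 [ 2.64806259e-01 -9.64301488e-01 -5.34576203e-04]
 [ 8.18319273e-05  5.76837976e-04 -9.99999830e-01]] [ 0.13363014 -0.19740775  0.13023795] [ 0.74106782 -0.10774259 -0.43802688  1.89888395 -0.04641603  1.34020508
 -0.98692437] [ 2.10220949 -0.28731891  0.7778241 ]
```

```bash
python3 -m handwheel '[[[0.03,-0.045,0,0,0,0.01,0],[0.06,-0.09,0,0,0,0.025,0],[0.09,-0.135,0.02,0,0,0.04,0],[0.118,-0.175,0.06,0,0,0.052,0],[0.1335,-0.197,0.1,0,0,0.052,0],[0.1335,-0.197,0.13,0,0,0.052,0],[0.1335,-0.197,0.13,0,0,0.052,0],[0.1335,-0.197,0.13,0,0,0.052,0]]]'
python3 - <<'E'
from h import *
import cv2
o=manip.get_obs();M=R.from_quat(o["ee_rot"]).as_matrix();p=o["position"]
print(p,M, o["ft_force"])
for n in("top","side","wrist"): cv2.imwrite(f"pics/{n}1.png",manip.camera(n))
a=cv2.imread("pics/side1.png")[130:260,230:380]
cv2.imwrite("pics/side1z.png",cv2.resize(a,None,fx=4,fy=4,interpolation=cv2.INTER_CUBIC))
E
```

```text
clock: 2.15
position: [0.4729, 0.0686, 0.1215]
ee_rot: [0.994, 0.108, 0.001, 0.0]
ft_force: [0.8, -0.6, -0.6]
grip_width: 0.0
[0.47285809 0.0685823  0.12146454] [[ 9.76723371e-01  2.14499469e-01  1.19741989e-03]
 [ 2.14499736e-01 -9.76724042e-01 -9.73377733e-05]
 [ 1.14866989e-03  3.51918329e-04 -9.99999278e-01]] [ 0.83215312 -0.5511241  -0.55800672]
```

View pics/wrist1.png

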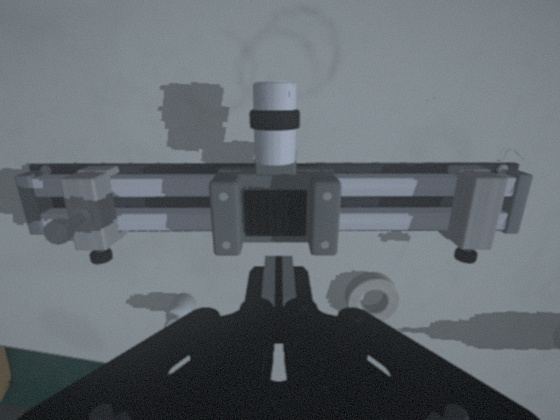

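View pics/side1z.png

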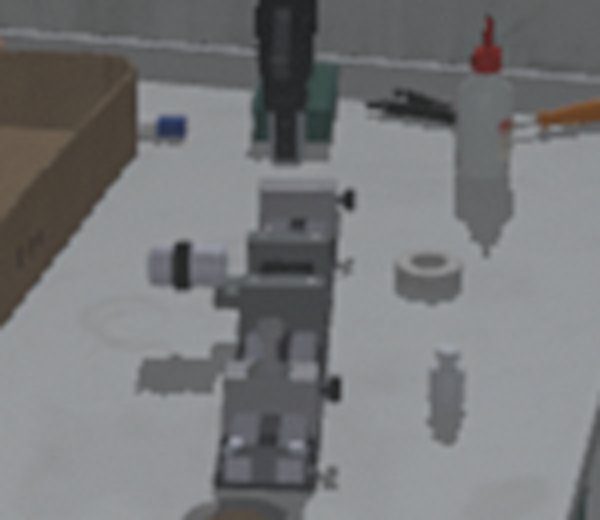

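The wrist view shows the pin at (57,230) on the left stop, which is rail +y. The pad is centred at about (276,212), and the shut fingertips are at about (278,262). I'll measure the pad offset from this view.

```bash
python3 - <<'E'
from h import *
o=manip.get_obs();M=R.from_quat(o["ee_rot"]).as_matrix();p=o["position"]
c=manip.calibration("wrist");T=np.array(c["tool_from_camera"])
def w(u,v,z):
    d=M@T[:3,:3]@np.array([(u-c["cx"])/c["fx"],-(v-c["cy"])/c["fy"],-1]);q=p+M@T[:3,3]
    return q+d*(z-q[2])/d[2]
pad=np.mean([w(*a,.042) for a in [(244,190),(306,190),(307,236),(244,236)]],0)
sh=np.mean([w(*a,.056) for a in [(223,197),(327,197),(225,245),(328,245)]],0)
L=np.mean([w(*a,.046) for a in [(65,178),(105,172),(107,244),(80,250)]],0)
for n,q in(("pad",pad),("sh",sh),("L",L)): print(n,q,"tool",M.T@(q-p))
print("pintop",w(57,231,.078))
E
```

```text
pad [0.47371125 0.07183965 0.042     ] tool [ 0.0011164  -0.00319921  0.07966877]
sh [0.47309197 0.07122254 0.056     ] tool [ 0.00041007 -0.00271624  0.06566762]
L [0.44761312 0.20240751 0.046     ] tool [ 0.00361141 -0.13632285  0.07555161]
pintop [0.44645559 0.20483217 0.078     ]
```

```bash
python3 -m handwheel '[[[0.0005,-0.003,0.03,0,0,0,0],[0.0005,-0.003,0.055,0,0,0,0],[0.0005,-0.003,0.07,0,0,0,0],[0.0005,-0.003,0.074,0,0,0,0],[0.0005,-0.003,0.074,0,0,0,0]]]'
python3 - <<'E'
from h import *
import cv2
o=manip.get_obs();print(o["position"],o["ft_force"])
cv2.imwrite("pics/w2.png",manip.camera("wrist"))
E
```

```text
clock: 2.92
position: [0.4726, 0.0719, 0.0469]
ee_rot: [0.994, 0.108, 0.0, 0.0]
ft_force: [0.1, -0.4, 0.9]
grip_width: -0.002
[0.4725508  0.07187691 0.04687341] [ 0.08355533 -0.38851034  0.92328324]
```

View pics/w2.png

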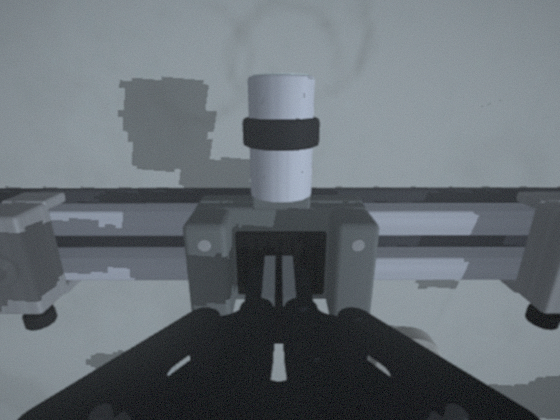

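The fingertips (columns 263–295) are centred in the recess (columns 237–325) without touching anything. Next I'll press down gently.

```bash
python3 -m handwheel '[[[0,0,0.003,0,0,0,0],[0,0,0.006,0,0,0,0],[0,0,0.008,0,0,0,0],[0,0,0.008,0,0,0,0]]]'
```

```text
clock: 3.48
position: [0.4728, 0.0719, 0.039]
ee_rot: [0.994, 0.108, 0.001, 0.0]
ft_force: [-2.0, -1.5, 8.5]
grip_width: 0.002
```

```bash
python3 -m handwheel '[[[0,0,0.0015,0,0,0,0],[0,0,0.0025,0,0,0,0],[0,0,0.0025,0,0,0,0]]]'
```

```text
clock: 3.85
position: [0.4728, 0.0719, 0.0366]
ee_rot: [0.994, 0.108, 0.001, 0.0]
ft_force: [-2.2, -1.2, 10.5]
grip_width: -0.001
```

The pad is about 5 mm down at 10.5 N. I'll push along tool −y, which is rail +y.

```bash
python3 -m handwheel '[[[0,-0.003,0,0,0,0,0],[0,-0.007,0,0,0,0,0],[0,-0.011,0,0,0,0,0],[0,-0.016,0,0,0,0,0],[0,-0.021,0,0,0,0,0],[0,-0.026,0,0,0,0,0],[0,-0.031,0,0,0,0,0],[0,-0.036,0,0,0,0,0]]]'
```

```text
clock: 4.85
position: [0.465, 0.1071, 0.0367]
ee_rot: [0.994, 0.108, 0.001, 0.0]
ft_force: [-2.4, -1.3, 10.7]
grip_width: 0.002
```

```bash
python3 -m handwheel '[[[0,-0.004,0,0,0,0,0],[0,-0.008,0,0,0,0,0],[0,-0.013,0,0,0,0,0],[0,-0.018,0,0,0,0,0],[0,-0.022,0,0,0,0,0],[0,-0.026,0,0,0,0,0],[0,-0.030,0,0,0,0,0],[0,-0.034,0,0,0,0,0]]]'
python3 - <<'E'
import cv2
from h import *
cv2.imwrite("pics/w3.png",manip.camera("wrist"))
E
```

```text
clock: 5.85
position: [0.4576, 0.1404, 0.0366]
ee_rot: [0.994, 0.108, 0.001, 0.0]
ft_force: [-3.2, -1.2, 10.6]
grip_width: 0.001
```

View pics/w3.png

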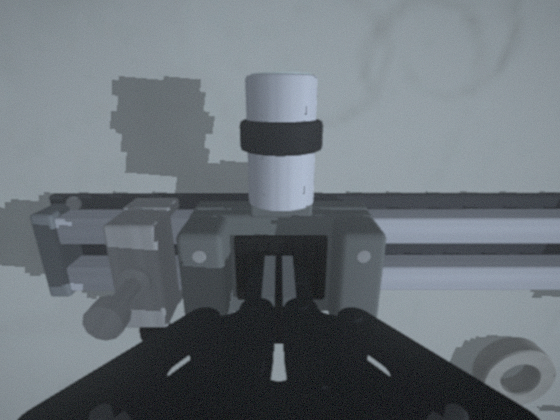

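Friction is carrying the carriage along with the fingers still centred. The stop at (110–180) is now close to the carriage's left face.

```bash
python3 -m handwheel '[[[0,-0.003,0,0,0,0,0],[0,-0.006,0,0,0,0,0],[0,-0.009,0,0,0,0,0],[0,-0.012,0,0,0,0,0],[0,-0.014,0,0,0,0,0]]]'
```

```text
clock: 6.52
position: [0.455, 0.1527, 0.0366]
ee_rot: [0.994, 0.108, 0.001, 0.001]
ft_force: [0.3, -6.4, 10.5]
grip_width: -0.0
```

```bash
python3 -m handwheel '[[[0,-0.002,0,0,0,0,0],[0,-0.004,0,0,0,0,0],[0,-0.004,0,0,0,0,0]]]'
python3 - <<'E'
import cv2
from h import *
cv2.imwrite("pics/w4.png",manip.camera("wrist"))
E
```

```text
clock: 6.9
position: [0.4547, 0.1566, 0.0368]
ee_rot: [0.994, 0.108, 0.001, 0.001]
ft_force: [0.3, -5.5, 10.2]
grip_width: -0.004
```

View pics/w4.png

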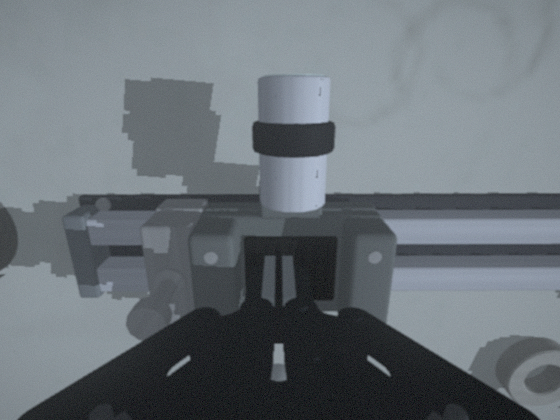

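The carriage face is touching the stop block. The fingers have slid left in the recess (force −6 N along y), so the carriage is blocked. It has been pressed against the stop for over 0.3 s, so I'll lift straight up.

```bash
python3 -m handwheel '[[[0,0,-0.002,0,0,0,0],[0,0,-0.005,0,0,0,0],[0,0,-0.010,0,0,0,0],[0,0,-0.03,0,0,0,0],[0,0,-0.06,0,0,0,0],[0,0,-0.085,0,0,0,0],[0,0,-0.085,0,0,0,0],[0,0,-0.085,0,0,0,0]]]'
python3 - <<'E'
import cv2
from h import *
o=manip.get_obs();M=R.from_quat(o["ee_rot"]).as_matrix();p=o["position"];print(p,o["ft_force"])
for n in("top","wrist","side"): cv2.imwrite(f"pics/{n}5.png",manip.camera(n))
E
```

```text
clock: 7.95
position: [0.4528, 0.1576, 0.1202]
ee_rot: [0.994, 0.108, -0.0, 0.0]
ft_force: [-0.0, -0.3, -0.1]
grip_width: 0.001
[0.45280894 0.15761226 0.12015823] [-0.03405582 -0.34409841 -0.08022876]
```

View pics/wrist5.png

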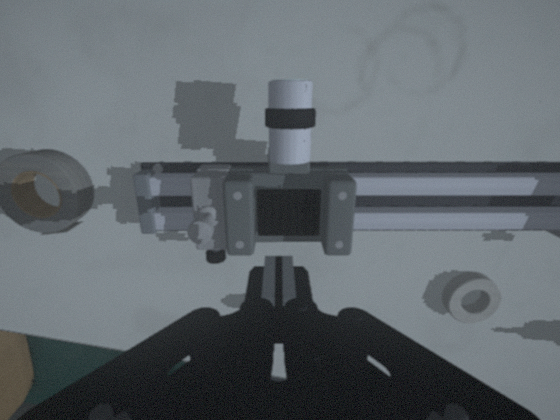

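View pics/side5.png

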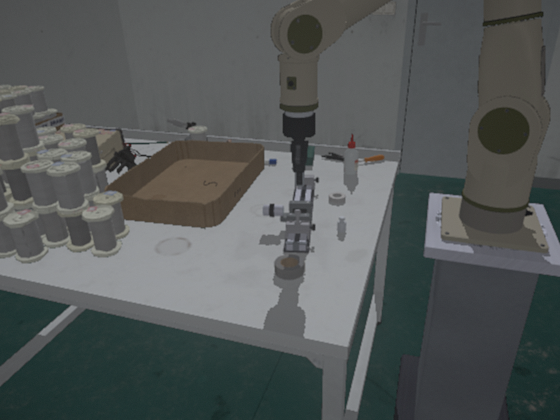

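The wrist view shows the carriage (225–355) right against the pinned block (190–225), with the fingers clear. I'll do one numeric check before handing in.

```bash
python3 - <<'E'
from h import *
import cv2
o=manip.get_obs();M=R.from_quat(o["ee_rot"]).as_matrix();p=o["position"]
c=manip.calibration("wrist");T=np.array(c["tool_from_camera"])
def w(u,v,z):
    d=M@T[:3,:3]@np.array([(u-c["cx"])/c["fx"],-(v-c["cy"])/c["fy"],-1]);q=p+M@T[:3,3]
    return q+d*(z-q[2])/d[2]
sh=np.mean([w(*a,.056) for a in [(237,196),(338,196),(238,244),(339,244)]],0)
pt=w(201,236,.078);a=np.array([-.2145,.9767]);print(sh,pt,(pt-sh)[:2]@a,(np.array([.4448,.2045])-sh[:2])@a)
i=cv2.imread("pics/wrist5.png")[140:270,130:370];cv2.imwrite("pics/w5z.png",cv2.resize(i,None,fx=3.3,fy=3.3,interpolation=cv2.INTER_CUBIC))
E
```

```text
[0.45555322 0.15251421 0.056     ] [0.44238176 0.20556301 0.078     ] 0.05463804899084735 0.05308108895949222
```

View pics/w5z.png

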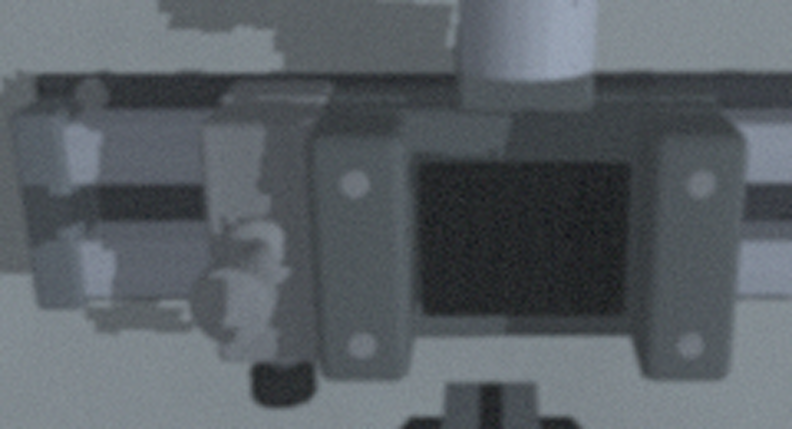

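```bash
python3 -c "
from workcell import manip
print(manip.hand_in())"
```

```text
the job is handed in; nothing more can be done
None
```

The carriage is against the stop with the pin (the left-hand, +y one), with the pad released, and the job is handed in. It took about 8 s of the 38 s allowed.

- **Press and push:** I pressed the pad about 5 mm down, at roughly 10.5 N, with the shut fingers. I then pushed the carriage about 80 mm along the rail until the force along the rail rose to about 6 N and the fingers slid in the recess. I took that as the carriage being blocked by the stop. I held it there with the pad still down, then lifted straight up 85 mm.
- **Last checks:** The wrist picture shows the carriage face touching the pinned block and the arm clear. The measured force on the tool was about 0.3 N. The ring and tape look untouched, and I never went near the weight, but I did not measure their positions again.
- **One disagreement:** My camera estimate of the distance from carriage to pin was 53–55 mm, against 57 mm when touching. Less than 57 mm isn't possible, so I put it down to calibration and pixel-picking error.
- **Not measured:** I could not read the pad's height directly. I take it to be up because nothing is pressing on it.

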